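Pack the driveline service case

TASK

Pack the four loose driveline spares on the bench (sprocket, insert bearing, pillow block and universal-joint cross) into the open service case: each goes in the foam pocket cut to its own shape and size, fully down on the pocket floor and the same way up as it lies on the bench. Do not knock over the oil bottle or the grease tin standing nearby.

Things in the scene. Friction and masses are not known exactly. Their poses are not given: they have to be found in the camera images.
- sprocket: Steel chain sprocket lying hub up, to be packed hub up. Toothed disc 78 over the teeth and 7 thick at the bottom; plain round hub 46 diameter above it, 30 high overall. Origin: centre of its underside; z up along its bore. All sizes here are in mm.
- bearing: Steel insert bearing with its bore upright. Outer ring 52 diameter between 6 and 23 above its underside; the narrower inner ring, 34 diameter, stands out below (6) and above (13) it; 36 high overall. Origin: centre of its underside; z up along its bore.
- pillow_block: Dark cast pillow block standing on its base. Base 100 (own x) x 32 (own y) x 12 high; above it the round-topped housing, 28 thick (own y) with flat faces, 54 wide (own x) up to 42 high, 40 wide above, 58 high overall. Origin: centre of its underside. Half a turn makes no difference.
- cross: Steel universal-joint cross lying flat: four round bearing cups 24 diameter on two crossing arms along its own x and y, 61 overall from the flat end of one cup to that of the opposite one, 24 high; small hub block between. Origin: centre of its underside, 12 below the arms' axes. A quarter turn makes no difference.
- insert_sprocket: Dark foam insert, 124 x 124 x 32, lying in the open service case with its top 36 mm above the bench. Origin: centre of its underside, straight under the centre of its pocket, 4 mm above the bench. z up. The pocket is 10 deep, its yellow floor 22 above the origin. This one's pocket is the large round one, 90 diameter.
- insert_bearing: Dark foam insert, 124 x 124 x 32, lying in the open service case with its top 36 mm above the bench. Origin: centre of its underside, straight under the centre of its pocket, 4 mm above the bench. z up. The pocket is 10 deep, its yellow floor 22 above the origin. This one's pocket is the small round one, 64 diameter.
- insert_pillow: Dark foam insert, 124 x 124 x 32, lying in the open service case with its top 36 mm above the bench. Origin: centre of its underside, straight under the centre of its pocket, 4 mm above the bench. z up. The pocket is 10 deep, its yellow floor 22 above the origin. This one's pocket is a rectangle, 112 along its own x and 44 along its own y.
- insert_cross: Dark foam insert, 124 x 124 x 32, lying in the open service case with its top 36 mm above the bench. Origin: centre of its underside, straight under the centre of its pocket, 4 mm above the bench. z up. The pocket is 10 deep, its yellow floor 22 above the origin. This one's pocket is a plus shape, each arm 73 long and 36 wide, along its own x and y.
- oil_bottle: Small white plastic oil bottle with a red cap, standing among the spares, 36 diameter, 95 high. Origin: centre of its underside. Not to be knocked over.
- grease_tin: Blue grease tin standing beyond the spares, 64 diameter, 62 high. Origin: centre of its underside. Not to be knocked over.
There are look-alikes about, which are no part of the job. What is shaped like the insert_cross but blue or turquoise is not meant.

How it is judged:
By the outcome, as a careful person would: the job done as asked, in the order asked, and still so for the second after the job is handed in, with the robot touching nothing.
It also fails if it takes over 109 s, if anything falls off the work surface, if the arm or the gripper's body presses on something with over 40 N, if the wrist force passes 120 N, or if a joint passes its speed limit or range.

ROBOT

A 6-joint arm with a two-finger parallel gripper is mounted at the origin on the work surface. World frame = base frame: x ahead of the robot, y to its left, z up, the work surface at z = 0. Lengths are in m, angles in degrees, forces in N, time in s.
With the tool pointing down it reaches from about 0.375 to 0.925 m from the base axis. Payload 5.7 kg.
Tool frame: the origin (TCP) lies midway between the tips of the shut fingers; the grasp point (between the pads) lies 19 mm behind it (r.grasp_offset is the distance from the TCP to the grasp point, in m); z points along the fingers, y is the line along which they close (so a half turn about z gives the same grasp; the last joint's range is limited). The gripper opens to 85 mm and grips with 20 to 120 N. Pads are 22 mm wide; open, the fingers measure 114 mm over their backs; the gripper's body (76 mm by 85 mm) begins 54 mm behind the grasp point. The pads swing forward as they close: fully open they stand 13 mm farther back than shut.
Start: joints at [65.311, 20.558, 86.54, -0, 72.909, -6.595], TCP at [0.186, 0.57, 0.231] pointing down, gripper open.
Joint ranges: [-170.27, 170.27], [-57.76, 135], [12.27, 136.19], [-55.21, 235.2], [11.17, 155.16], [-170.74, 170.74]. Speed limits (degrees/s): [136.94, 136.94, 180, 180, 180, 180].

INTERFACE

Orientations are given as [roll, pitch, yaw] about the fixed x, y, z axes, in that order (R = Rz(yaw) Ry(pitch) Rx(roll)).
In Python, from station import r, vision gives the robot as it stands. The module is installed in compiled form; this text tells all that it offers.
- The arm moves only by the tool play_rows, never from a script. Its argument "plan" is a list of rows, each a list of 3 entries, a list of its own where there are three numbers: the closure, from -1 (fully open) to 1 (shut), then the shift along the tool's x, y, z in cm, then the turn about the tool's z in rad. A call has 1 to 10 rows; each row is the pose to reach, as a shift and turn from the pose commanded when the call began, along the tool's axes at that moment; what a row does not reach only later rows make up. A row lasts 1/8 s, in which the tool goes at most 62.5 mm and 10.7 degrees, less where a joint would pass 70% of its speed; a pose out of reach is approached as far as the arm can. A call with a gripper value outside its range is refused whole. The fingers move at their own pace and stop on an object; "grip_force" is the grip in N (left out, the last holds). Time passes only in rows, so rows that repeat a pose let the fingers close. It gives the time, the measured TCP pose, the force, the opening and the grip force at its end, in the units of the state.
- r.get_state(): the state, without advancing time (a new reading comes with each control period).
- vision.read_camera(name): name is "side" or "top"; returns (picture, depth): 420x560x3 uint8, red, green, blue; 420x560 float32, m along the optical axis (not along the pixel's ray), 0 where there is no reading.
- vision.camera_info(name): a dict with "fx", "fy", "cx", "cy" (pixels), "xyz" and "rotation" of the camera in the world. Camera axes: x right, y up, looking along -z (the intrinsics and any distortion apply to the point x, -y, -z); pixel columns grow to the right and rows downward; lengths in m; the calibration is good to about 2 mm. A picture is of the moment at which its call begins. camera_info takes no time and is no camera call.
- r.sign_off(): hands the job in; it is judged then, once.
The state is a dict: "clock": time; "qpos": joint angles; "joint_velocities": joint speeds; "joint_efforts": joint torques, N m; "ee_pos": TCP position; "tool_rot": TCP orientation; "ft_force": force on the tool from outside, world axes, zero at the start; "torque": the same for the moment, N m; "width": finger opening in m; "grasp_force": force on a finger pad.
Only numpy, scipy, OpenCV 4.12 (cv2) and the standard library are available. Lean on these libraries where they do the work, as an engineer would, in place of code of your own. Each camera call takes 0.05 s, during which the arm holds its last target. There are 200 camera calls.

## Working session

There is one attempt and no reset: what is moved stays moved. The work goes in short steps, Python scripts to look and compute and a tool call to move; the robot and the scene stay as the last step left them, time stands still between calls to the robot, and variables do not carry over. Pictures are saved under pics/ and viewed, at most 14 in all, crops included, and the job is handed in when it is done.

Besides the shell and the picture viewer there is one more tool, called after "Emit:" in YAML: its name, and indented under it one key for each argument. play_rows: Moves the arm, as the interface text tells. Its arguments: {"type":"object","properties":{"plan":{"type":"array"},"grip_force":{"type":"number"}},"required":["plan"]}

```bash
mkdir -p pics
cat > h.py <<'E'
import numpy as np, cv2
from station import r, vision
def grab(name,tag):
    im,d=vision.read_camera(name); cv2.imwrite(f'pics/{tag}.png',im[:,:,::-1]); np.savez(f'{tag}.npz',im=im,d=d); return im,d
def world(name,d):
    c=vision.camera_info(name); v,u=np.mgrid[0:d.shape[0],0:d.shape[1]]
    p=np.stack([(u-c['cx'])/c['fx']*d,-(v-c['cy'])/c['fy']*d,-d],-1)
    R=np.array(c['rotation'])
    return p@R.T+np.array(c['xyz'])
E
python3 - <<'E'
from h import *
for n in('top','side'):
    grab(n,n+'0'); print(vision.camera_info(n))
print(r.get_state(), r.grasp_offset)
E
```

```text
{'fx': 483.9832555670006, 'fy': 483.9832555670006, 'cx': 279.66868823687827, 'cy': 202.50522103207035, 'xyz': array([0.31354768, 0.00949032, 1.16591286]), 'rotation': array([  7.43023556,   0.3872621 , -91.57288539])}
{'fx': 494.2025571894177, 'fy': 494.2025571894177, 'cx': 275.59584623351543, 'cy': 204.6485554947497, 'xyz': array([-0.12213585, -0.6613273 ,  0.99282831]), 'rotation': array([ 44.05145964,  -0.59133093, -40.53521055])}
{'clock': 0.1, 'qpos': array([ 6.53118824e+01,  2.05932834e+01,  8.65927238e+01,  1.31601114e-05,
        7.29116676e+01, -6.59597703e+00]), 'joint_velocities': array([ 0.01510945, -0.00849549, -0.21155244,  0.12859125, -0.03679363,
       -0.04100123]), 'joint_efforts': array([-2.88859537e-04, -5.28654778e+01, -2.79351658e+01, -1.86340130e-04,
        5.08082681e-03, -6.31805541e-08]), 'ee_pos': array([0.18608184, 0.56975158, 0.23054354]), 'tool_rot': array([-1.79902973e+02, -1.12321354e-02,  1.61907846e+02]), 'ft_force': array([ 0.19840695, -0.02914976,  0.58724417]), 'torque': array([ 0.07799545,  0.05667582, -0.02131074]), 'grasp_force': 0.0, 'width': 0.08518762663159013} 0.0187
```

View pics/top0.png

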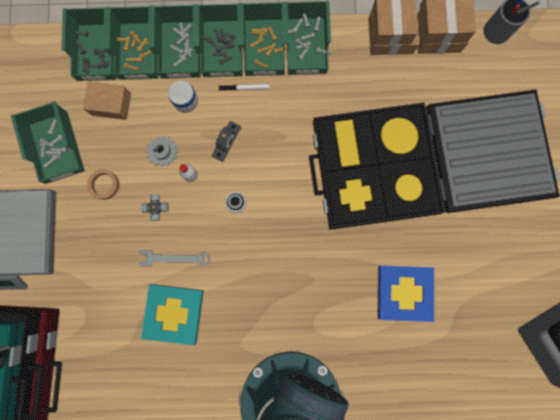

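View pics/side0.png

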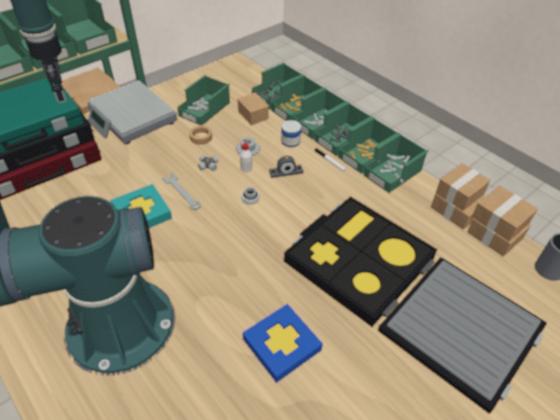

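```bash
cat >> h.py <<'E'
from scipy.spatial.transform import Rotation as Ro
def world(name,d):
    c=vision.camera_info(name); v,u=np.mgrid[0:d.shape[0],0:d.shape[1]]
    p=np.stack([(u-c['cx'])/c['fx']*d,-(v-c['cy'])/c['fy']*d,-d],-1)
    return p@Ro.from_euler('xyz',c['rotation'],degrees=True).as_matrix().T+np.array(c['xyz'])
def pix2w(name,u,v,z):
    c=vision.camera_info(name); R=Ro.from_euler('xyz',c['rotation'],degrees=True).as_matrix()
    k=R@np.array([(u-c['cx'])/c['fx'],-(v-c['cy'])/c['fy'],-1]); o=np.array(c['xyz'])
    return o+k*(z-o[2])/k[2]
def w2pix(name,p):
    c=vision.camera_info(name); R=Ro.from_euler('xyz',c['rotation'],degrees=True).as_matrix()
    q=R.T@(np.array(p)-c['xyz']); return c['cx']-c['fx']*q[0]/q[2], c['cy']+c['fy']*q[1]/q[2]
E
python3 - <<'E'
from h import *
print('tcp',w2pix('top',r.get_state()['ee_pos']),w2pix('side',r.get_state()['ee_pos']))
z=np.load('top0.npz'); im,d=z['im'],z['d']; W=world('top',d); zs=np.load('side0.npz'); Ws=world('side',zs['d'])
print('bench z top',np.median(W[220:240,260:300,2]),W[285:290,100:110,2].mean(),W[240:250,500:520,2].mean(),'side',np.median(Ws[200:230,220:240,2]))
# objects above bench
for nm,W_,n in(('top',W,'top'),('side',Ws,'side')):
    H=W_[...,2]; 
    m=((H>0.006)&(H<0.15)&(W_[...,0]>0.35)&(W_[...,0]<0.8)&(W_[...,1]<0.45)&(W_[...,1]>-0.45)).astype(np.uint8)
    k,l,s,c=cv2.connectedComponentsWithStats(m)
    for i in range(1,k):
        if s[i,4]>40:
            P=W_[l==i]; print(n,s[i],'c',P[:,:2].mean(0).round(3),'min',P.min(0).round(3),'max',P.max(0).round(3))
hsv=cv2.cvtColor(im,cv2.COLOR_RGB2HSV); y=cv2.inRange(hsv,(20,120,120),(35,255,255))
k,l,s,c=cv2.connectedComponentsWithStats(y)
for i in range(1,k):
    if s[i,4]>200:
        P=W[l==i]; cc,wh,a=cv2.minAreaRect((P[:,:2]*1000).astype(np.float32)); print('yel',s[i],P.mean(0).round(4),'rect',np.round(cc,1),np.round(wh,1),round(a,1))
cv2.imwrite('pics/c1.png',cv2.resize(im[85:235,130:270,::-1],None,fx=4,fy=4,interpolation=cv2.INTER_CUBIC)[:600])
cv2.imwrite('pics/c2.png',cv2.resize(im[95:235,310:450,::-1],None,fx=4,fy=4,interpolation=cv2.INTER_CUBIC))
E
```

```text
tcp (np.float64(-12.079710410906898), np.float64(341.98122959581144)) (np.float64(62.97901362485027), np.float64(96.98883784117655))
bench z top 0.0003852236849547497 0.00020330683038423557 -4.130899262020038e-05 side 0.0012882297751361516
top [244  64  41  12 260] c [0.789 0.042] min [ 0.786 -0.007  0.006] max [0.8   0.092 0.046]
top [287  64  42  11 267] c [ 0.789 -0.063] min [ 0.786 -0.114  0.006] max [ 0.8   -0.014  0.042]
top [ 98  66 145  14 928] c [0.79  0.274] min [0.785 0.098 0.006] max [0.8   0.449 0.047]
top [168  81  30  32 719] c [0.721 0.238] min [0.696 0.21  0.006] max [0.757 0.273 0.07 ]
top [  93   82   38   38 1142] c [0.718 0.411] min [0.682 0.377 0.006] max [0.775 0.45  0.062]
top [218  84  51   7 265] c [0.756 0.097] min [0.749 0.034 0.006] max [0.765 0.158 0.018]
top [  308    99   169   131 17569] c [ 0.55  -0.262] min [ 0.396 -0.45   0.006] max [ 0.708 -0.058  0.045]
top [211 121  30  41 591] c [0.616 0.14 ] min [0.57  0.105 0.006] max [0.67  0.178 0.062]
top [146 136  32  31 601] c [0.599 0.297] min [0.562 0.261 0.006] max [0.638 0.337 0.038]
top [179 164  19
[... 1039 characters left out ...]
41 0.092 0.006] max [0.496 0.164 0.041]
side [  284   196   192   153 14431] c [ 0.537 -0.274] min [ 0.394 -0.45   0.006] max [ 0.706 -0.057  0.046]
yel [ 381  118   37   36 1054] [ 0.6174 -0.2794  0.028 ] rect [ 469.9 -166.2] [ 89.8 461.7] 52.7
yel [335 120  25  47 842] [ 0.6015 -0.1515  0.0325] rect [ 476.5 -102.3] [ 87.4 385.5] 68.3
yel [396 174  26  27 557] [ 0.49   -0.2935  0.0291] rect [ 398.3 -164.1] [ 62.8 381.2] 35.4
yel [339 179  33  32 723] [ 0.4756 -0.1663  0.0305] rect [ 397.6 -104.3] [ 74.1 273. ] 51.6
yel [392 278  30  31 664] [ 0.2431 -0.274   0.0281] rect [ 258.3 -148.4] [326.8  71.4] 83.0
yel [156 299  32  32 688] [0.2092 0.2705 0.0269] rect [268.3 164.2] [ 72.1 314.2] 29.2
```

View pics/c1.png

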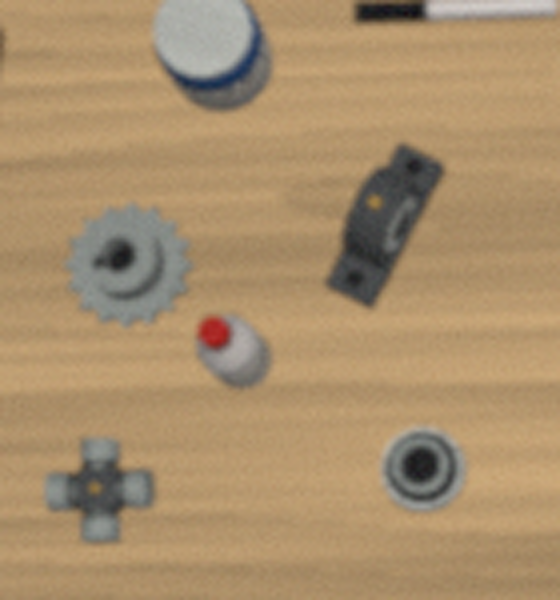

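View pics/c2.png

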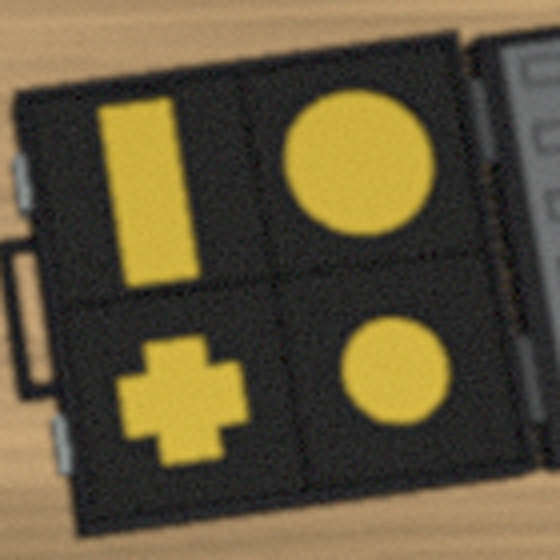

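Top view: sprocket (162,151), bearing (236,202), pillow block (227,142), cross (155,207), bottle (188,172), tin (182,96). Three plus-shaped pockets are in view: a teal insert at (172,315), a blue one at (406,293), and the dark one in the case at (355,195). The dark one in the case fits the description. Crop c2 shows it as dark foam, next to the rectangular and two round pockets.

```bash
cat > meas.py <<'E'
from h import *
z=np.load('top0.npz'); im,d=z['im'],z['d']; W=world('top',d); H=W[...,2]; cam=vision.camera_info('top')['xyz']
zs=np.load('side0.npz'); Ws=world('side',zs['d']); ims=zs['im']
def comps(im,n,z):
    y=cv2.inRange(cv2.cvtColor(im,cv2.COLOR_RGB2HSV),(20,120,110),(35,255,255)); k,l,s,c=cv2.connectedComponentsWithStats(y)
    for i in range(1,k):
        if s[i,4]>200:
            v,u=np.nonzero(l==i); P=np.array([pix2w(n,a,b,z)[:2] for a,b in zip(u,v)]); m=P.mean(0)
            cn=np.array(vision.camera_info(n)['xyz']); ce=m-(m-cn[:2])*0.010/(cn[2]-.036)/2
            q=cv2.minAreaRect((P*1000).astype(np.float32)); print(n,s[i,:2],'centre',ce.round(4),'rect',np.round(q[1],1),round(q[2],1))
comps(im,'top',.026); comps(ims,'side',.026)
C=lambda x,y:(130+(x+.5)/4-.5,85+(y+.5)/4-.5)
for nm,x,y,h in[('sprocket',128.5,264.5,.006),('bearing',423.5,469,.019),('cross',99.5,490.5,.014),('pillow',387,227,.012),('pA',350,296,.012),('pB',424,157,.012),('crL',46,490.5,.012),('crR',153,489.5,.012),('crT',99.5,438,.012),('crB',100,543,.012),('bottle',240,360,.0)]:
    print(nm,pix2w('top',*C(x,y),h)[:2].round(4))
for nm,c,h0 in[('spr hub',(.599,.297),.024),('bearing top',(.467,.119),.03),('cross top',(.461,.313),.019),('pil',(.616,.14),.025)]:
    for n,w in(('top',W),('side',Ws)):
        m=(np.hypot(w[...,0]-c[0],w[...,1]-c[1])<.05)&(w[...,2]>h0)&(w[...,2]<.07); P=w[m]; print(nm,n,P[:,:2].mean(0).round(4),(.5*(P.max(0)+P.min(0))).round(4),len(P))
E
python3 meas.py
```

```text
top [335 119] centre [ 0.6021 -0.1517] rect [113.   45.3] 6.5
top [381 118] centre [ 0.6165 -0.2787] rect [89.3 86.8] 88.3
top [395 174] centre [ 0.4896 -0.2928] rect [61.8 63. ] 86.7Traceback (most recent call last):
  File "meas.py", line 11, in <module>
    comps(im,'top',.026); comps(ims,'side',.026)
    ~~~~~^^^^^^^^^^^^^^^
  File "meas.py", line 8, in comps
    v,u=np.nonzero(l==i); P=np.array([pix2w(n,a,b,z)[:2] for a,b in zip(u,v)]); m=P.mean(0)
                                      ~~~~~^^^^^^^^^
  File "h.py", line 16, in pix2w
    c=vision.camera_info(name); R=Ro.from_euler('xyz',c['rotation'],degrees=True).as_matrix()
ValueError: time passes only in moves, steps and waits
```

```bash
sed -i 's/^from station import r, vision/from station import r, vision\nCI={n:vision.camera_info(n) for n in("top","side")}/; s/vision.camera_info(name)/CI[name]/' h.py; sed -i "s/vision.camera_info('top')/CI['top']/; s/vision.camera_info(n)/CI[n]/" meas.py; sed -i 's/CI={n:CI\[n\]/CI={n:vision.camera_info(n)/' h.py; python3 meas.py
```

```text
top [335 119] centre [ 0.6021 -0.1517] rect [113.   45.3] 6.5
top [381 118] centre [ 0.6165 -0.2787] rect [89.3 86.8] 88.3
top [395 174] centre [ 0.4896 -0.2928] rect [61.8 63. ] 86.7
top [339 179] centre [ 0.4756 -0.1661] rect [74.6 74.4] 50.6
top [392 278] centre [ 0.2432 -0.2733] rect [67.9 68.4] 88.4
top [156 299] centre [0.2096 0.2696] rect [69.7 69.3] 35.3
side [337 211] centre [ 0.6006 -0.1499] rect [110.9  45.5] 6.3
side [378 238] centre [ 0.615  -0.2776] rect [86.1 90.6] 49.9
side [310 242] centre [ 0.4745 -0.1637] rect [69.7 68.2] 50.0
side [352 272] centre [ 0.4881 -0.2914] rect [60.1 65.4] 49.9
side [266 325] centre [ 0.241  -0.2729] rect [64.8 64.7] 43.1
sprocket [0.6013 0.2991]
bearing [0.4678 0.1187]
cross [0.461  0.3139]
pillow [0.6187 0.1394]
pA [0.5762 0.1625]
pB [0.6621 0.116 ]
crL [0.4621 0.3467]
crR [0.4609 0.2823]
crT [0.4932 0.3147]
crB [0.4295 0.314 ]
bottle [0.5409 0.2319]
spr hub top [0.6007 0.2991] [0.6003 0.2989 0.0314] 231
spr hub side [0.6018 0.3015] [0.5991 0.3    0.03  ] 94
bearing top top [0.4684 0.1195] [0.468  0.1192 0.0366] 85
bearing top side [0.4651 0.1203] [0.4667 0.1214 0.0354] 75
cross top top [0.4608 0.3138] [0.4617 0.3142 0.0246] 317
cross top side [0.4578 0.3138] [0.46   0.3146 0.0246] 164
pil top [0.6167 0.1403] [0.619  0.1412 0.0438] 297
pil side [0.6132 0.1385] [0.6159 0.143  0.0444] 235
```

```bash
cat > go.py <<'E'
import sys, numpy as np
from station import r
from scipy.spatial.transform import Rotation as Ro
s=r.get_state(); R=Ro.from_euler('xyz',s['tool_rot'],degrees=True).as_matrix()
yaw=s['tool_rot'][2]
print('t',round(s['clock'],2),'pos',s['ee_pos'].round(4),'rot',s['tool_rot'].round(2),'F',s['ft_force'].round(1),'w',round(s['width'],4),'g',round(s['grasp_force'],1),'q',s['qpos'].round(0))
c,n=np.cos(np.radians(yaw)),np.sin(np.radians(yaw))
T=np.array([[c,n,0],[n,-c,0],[0,0,-1]])  # cols: tool x,y,z in world
for a in sys.argv[1:]:
    x,y,z,w=map(float,a.split(',')); d=T.T@(np.array([x,y,z])-s['ee_pos'])*100
    print(a,'->',d.round(2),'turn',round(-np.radians((w-yaw+180)%360-180),3))
E
python3 go.py .6005,.299,.2,180 .6005,.299,.06,180 .6005,.299,.008,180
```

```text
t 0.1 pos [0.1861 0.5698 0.2305] rot [-1.7990e+02 -1.0000e-02  1.6191e+02] F [ 0.2 -0.   0.6] w 0.0852 g 0.0 q [65. 21. 87.  0. 73. -7.]
.6005,.299,.2,180 -> [-47.8  -12.87   3.05] turn -0.316
.6005,.299,.06,180 -> [-47.8  -12.87  17.05] turn -0.316
.6005,.299,.008,180 -> [-47.8  -12.87  22.25] turn -0.316
```

Emit:
play_rows:
  plan:
    - [-1,[-47.8,-12.9,5.0],-0.316]
    - [-1,[-47.8,-12.9,5.0],-0.316]
    - [-1,[-47.8,-12.9,5.0],-0.316]
    - [-1,[-47.8,-12.9,5.0],-0.316]
    - [-1,[-47.8,-12.9,5.0],-0.316]
    - [-1,[-47.8,-12.9,5.0],-0.316]
    - [-1,[-47.8,-12.9,5.0],-0.316]
    - [-1,[-47.8,-12.9,5.0],-0.316]
    - [-1,[-47.8,-12.9,5.0],-0.316]
    - [-1,[-47.8,-12.9,5.0],-0.316]
  grip_force: 60

```text
clock: 1.35
ee_pos: [0.6, 0.2989, 0.1805]
tool_rot: [-180.0, -0.1, 180.0]
ft_force: [-0.7, 0.3, 0.9]
width: 0.0852
grasp_force: 0.0
```

```bash
python3 go.py .6005,.299,.06,180 .6005,.299,.010,180
```

```text
t 1.35 pos [0.6    0.2989 0.1805] rot [-1.7999e+02 -1.1000e-01  1.7995e+02] F [-0.7  0.3  0.9] w 0.0852 g 0.0 q [ 21.  29.  80.   0.  71. -69.]
.6005,.299,.06,180 -> [-5.000e-02  1.000e-02  1.205e+01] turn -0.001
.6005,.299,.010,180 -> [-5.000e-02  1.000e-02  1.705e+01] turn -0.001
```

Emit:
play_rows:
  plan:
    - [-1,[-0.05,0,5],0]
    - [-1,[-0.05,0,10],0]
    - [-1,[-0.05,0,14],0]
    - [-1,[-0.05,0,17.0],0]
    - [-1,[-0.05,0,17.0],0]
    - [0.4,[-0.05,0,17.0],0]
    - [0.4,[-0.05,0,17.0],0]
    - [0.4,[-0.05,0,17.0],0]
    - [0.4,[-0.05,0,17.0],0]
    - [0.4,[-0.05,0,17.0],0]

```text
clock: 2.6
ee_pos: [0.6023, 0.2996, 0.0138]
tool_rot: [180.0, 0.2, -180.0]
ft_force: [-1.4, -1.0, 7.1]
width: 0.0438
grasp_force: 60.6
```

Emit:
play_rows:
  plan:
    - [0.6,[0,0,0],0]
    - [0.6,[0,0,0],0]
    - [0.6,[0,0,-1],0]
    - [0.6,[0,0,-5],0]
    - [0.6,[0,0,-10],0]
    - [0.6,[0,0,-16],0]
    - [0.6,[0,0,-16],0]
    - [0.6,[0,0,-16],0]

```text
clock: 3.6
ee_pos: [0.6, 0.2988, 0.1706]
tool_rot: [-180.0, -0.1, -180.0]
ft_force: [-0.3, -0.3, -6.0]
width: 0.0439
grasp_force: 63.2
```

```bash
python3 go.py .6158,-.2782,.17,180 ; python3 -c "
from h import *
im,_=grab('side','s1'); cv2.imwrite('pics/s1c.png',cv2.resize(im[60:220,150:350,::-1],None,fx=3,fy=3))"
```

```text
t 3.6 pos [0.6    0.2988 0.1706] rot [-1.7996e+02 -1.0000e-01 -1.7999e+02] F [-0.3 -0.3 -6. ] w 0.0439 g 63.2 q [ 21.  29.  81.   0.  70. -69.]
.6158,-.2782,.17,180 -> [ -1.58 -57.7    0.06] turn 0.0
```

View pics/s1c.png

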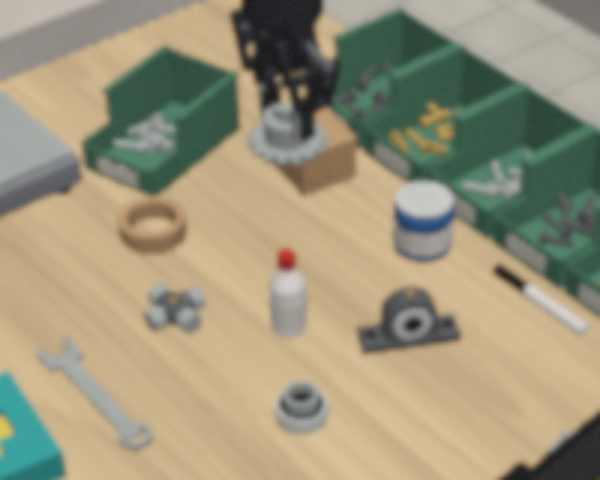

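Side crop: the sprocket is in the gripper, level, with its disc centre near full-image pixel (246,107). The other parts and the bottle are undisturbed.

```bash
python3 -c "
from h import *
print(pix2w('side',150+288.5/3-.3,60+142/3-.3,.160))
W=world('side',np.load('s1.npz')['d'])
m=(np.hypot(W[...,0]-.6,W[...,1]-.3)<.05)&(W[...,2]>.14)&(W[...,2]<.172)
P=W[m];print(len(P),P.min(0),P.max(0),np.percentile(P[:,2],[5,50,95]))"
```

```text
[0.59767736 0.29965661 0.16      ]
203 [0.55851224 0.26414659 0.15501101] [0.63412841 0.34848185 0.17162783] [0.15945196 0.16488229 0.16896189]
```

Emit:
play_rows:
  plan:
    - [0.6,[-1.6,-57.7,0],0]
    - [0.6,[-1.6,-57.7,0],0]
    - [0.6,[-1.6,-57.7,0],0]
    - [0.6,[-1.6,-57.7,0],0]
    - [0.6,[-1.6,-57.7,0],0]
    - [0.6,[-1.6,-57.7,0],0]
    - [0.6,[-1.6,-57.7,0],0]
    - [0.6,[-1.6,-57.7,0],0]
    - [0.6,[-1.6,-57.7,0],0]
    - [0.6,[-1.6,-57.7,0],0]

```text
clock: 4.9
ee_pos: [0.6156, -0.2818, 0.1683]
tool_rot: [180.0, -0.2, 179.8]
ft_force: [0.4, 0.5, -5.9]
width: 0.0432
grasp_force: 63.6
```

```bash
python3 go.py .6158,-.2782,.07,180 .6158,-.2782,.04,180
```

```text
t 4.9 pos [ 0.6156 -0.2818  0.1683] rot [179.98  -0.2  179.78] F [ 0.4  0.5 -5.9] w 0.0432 g 63.6 q [ -30.   30.   80.   -0.   70. -120.]
.6158,-.2782,.07,180 -> [-0.02  0.36  9.83] turn -0.004
.6158,-.2782,.04,180 -> [-0.02  0.36 12.83] turn -0.004
```

Emit:
play_rows:
  plan:
    - [0.6,[0,0,5],0]
    - [0.6,[0,0,9],0]
    - [0.6,[0,0,9],0]
    - [0.6,[0,0,9],0]
    - [0.6,[0,0,9],0]

```text
clock: 5.52
ee_pos: [0.6188, -0.2783, 0.0834]
tool_rot: [-179.9, 0.2, -180.0]
ft_force: [0.1, 0.5, -6.2]
width: 0.0437
grasp_force: 63.5
```

```bash
python3 go.py .6158,-.2782,.05,180 .6158,-.2782,.04,180
```

```text
t 5.53 pos [ 0.6188 -0.2783  0.0834] rot [-1.7989e+02  1.7000e-01 -1.7997e+02] F [ 0.1  0.5 -6.2] w 0.0437 g 63.5 q [ -30.   35.   84.   -0.   60. -120.]
.6158,-.2782,.05,180 -> [0.3  0.01 3.34] turn 0.001
.6158,-.2782,.04,180 -> [0.3  0.01 4.34] turn 0.001
```

Emit:
play_rows:
  plan:
    - [0.6,[0,0,0],0]
    - [0.6,[0,0,0],0]
    - [0.6,[0,0,0],0]
    - [0.6,[0,0,0],0]

```text
clock: 6.02
ee_pos: [0.6172, -0.2778, 0.0814]
tool_rot: [-180.0, 0.0, -180.0]
ft_force: [0.5, 1.1, -6.2]
width: 0.0435
grasp_force: 63.5
```

Emit:
play_rows:
  plan:
    - [0.6,[0.1,0,2],0]
    - [0.6,[0.1,0,3.6],0]
    - [0.6,[0.1,0,3.8],0]
    - [0.6,[0.1,0,3.8],0]
    - [0.6,[0.1,0,3.8],0]
    - [0.6,[0.1,0,3.8],0]
    - [0.6,[0.1,0,3.8],0]
    - [0.6,[0.1,0,3.8],0]

```text
clock: 7.02
ee_pos: [0.6163, -0.2778, 0.0436]
tool_rot: [-180.0, 0.0, -180.0]
ft_force: [1.1, 0.4, -5.4]
width: 0.0436
grasp_force: 63.8
```

```bash
python3 -c "
from h import *
im,_=grab('side','s2'); im2,_=grab('top','t2'); a=cv2.resize(im[180:330,270:470,::-1],(600,450),interpolation=cv2.INTER_CUBIC); cv2.imwrite('pics/s2c.png',a)"
```

```text
(no output)
```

View pics/s2c.png

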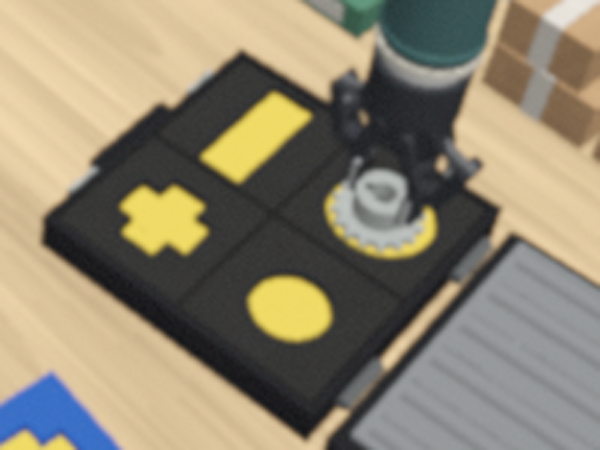

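Side crop: the sprocket is inside the large round pocket (crop 380,205), a few mm above its floor. I'll lower it to contact.

Emit:
play_rows:
  plan:
    - [0.6,[0,0,0.2],0]
    - [0.6,[0,0,0.35],0]
    - [0.6,[0,0,0.4],0]
    - [0.6,[0,0,0.4],0]
    - [0.6,[0,0,0.4],0]
    - [0.6,[0,0,0.4],0]

```text
clock: 7.88
ee_pos: [0.6162, -0.2778, 0.0398]
tool_rot: [-180.0, -0.0, -180.0]
ft_force: [-2.8, 1.4, 5.8]
width: 0.0435
grasp_force: 64.6
```

Emit:
play_rows:
  plan:
    - [-0.2,[0,0,0],0]
    - [-0.2,[0,0,0],0]
    - [-0.2,[0,0,0],0]
    - [-0.2,[0,0,-1],0]
    - [-0.3,[0,0,-4],0]
    - [-0.5,[0,0,-9],0]
    - [-0.2,[0,0,-12],0]
    - [-0.2,[0,0,-12],0]

```text
clock: 8.88
ee_pos: [0.6185, -0.279, 0.1634]
tool_rot: [-179.8, 0.4, -180.0]
ft_force: [0.1, -0.4, -1.1]
width: 0.0507
grasp_force: 0.0
```

```bash
python3 go.py .4675,.119,.15,180 .4675,.119,.07,180
```

```text
t 8.88 pos [ 0.6185 -0.279   0.1634] rot [-179.79    0.36 -179.99] F [ 0.1 -0.4 -1.1] w 0.0507 g 0.0 q [ -30.   30.   81.   -0.   69. -120.]
.4675,.119,.15,180 -> [15.09 39.8   1.34] turn 0.0
.4675,.119,.07,180 -> [15.09 39.8   9.34] turn 0.0
```

Emit:
play_rows:
  plan:
    - [-1,[15.1,39.8,1.3],0]
    - [-1,[15.1,39.8,1.3],0]
    - [-1,[15.1,39.8,1.3],0]
    - [-1,[15.1,39.8,1.3],0]
    - [-1,[15.1,39.8,1.3],0]
    - [-1,[15.1,39.8,1.3],0]
    - [-1,[15.1,39.8,1.3],0]
    - [-1,[15.1,39.8,7],0]
    - [-1,[15.1,39.8,9.3],0]
    - [-1,[15.1,39.8,9.3],0]

```text
clock: 10.12
ee_pos: [0.4627, 0.1201, 0.0643]
tool_rot: [-180.0, -0.3, -180.0]
ft_force: [0.6, -0.3, 0.3]
width: 0.0859
grasp_force: 0.0
```

Emit:
play_rows:
  plan:
    - [-1,[0,0,0],0]
    - [-1,[0,0,0],0]
    - [-1,[0,0,0],0]
    - [-1,[0,0,0],0]

```text
clock: 10.62
ee_pos: [0.4656, 0.1201, 0.0668]
tool_rot: [180.0, 0.1, 180.0]
ft_force: [-0.5, -0.3, 0.3]
width: 0.0855
grasp_force: 0.0
```

```bash
python3 go.py .4675,.119,.011,180
```

```text
t 10.62 pos [0.4656 0.1201 0.0668] rot [1.8e+02 6.0e-02 1.8e+02] F [-0.5 -0.3  0.3] w 0.0855 g 0.0 q [  6.  24. 111.  -0.  45. -84.]
.4675,.119,.011,180 -> [-0.19 -0.11  5.58] turn -0.0
```

Emit:
play_rows:
  plan:
    - [-1,[-0.2,-0.1,3],0]
    - [-1,[-0.2,-0.1,5.5],0]
    - [-1,[-0.2,-0.1,5.5],0]
    - [-1,[-0.2,-0.1,5.5],0]
    - [-1,[-0.2,-0.1,5.5],0]
    - [-1,[-0.2,-0.1,5.5],0]
    - [0.3,[-0.2,-0.1,5.5],0]
    - [0.3,[-0.2,-0.1,5.5],0]
    - [0.3,[-0.2,-0.1,5.5],0]
    - [0.3,[-0.2,-0.1,5.5],0]

```text
clock: 11.88
ee_pos: [0.4673, 0.1191, 0.012]
tool_rot: [-180.0, 0.0, -180.0]
ft_force: [-1.0, -0.9, 10.1]
width: 0.0489
grasp_force: 60.1
```

Emit:
play_rows:
  plan:
    - [0.5,[0,0,0],0]
    - [0.5,[0,0,0],0]
    - [0.5,[0,0,0],0]

```text
clock: 12.25
ee_pos: [0.4673, 0.1191, 0.012]
tool_rot: [-180.0, 0.0, -180.0]
ft_force: [-1.6, -0.9, 10.7]
width: 0.0492
grasp_force: 60.2
```

Emit:
play_rows:
  plan:
    - [0.5,[0,0,-1],0]
    - [0.5,[0,0,-5],0]
    - [0.5,[0,0,-10],0]
    - [0.5,[0,0,-14],0]
    - [0.5,[0,0,-14],0]
    - [0.5,[0,0,-14],0]
    - [0.5,[0,0,-14],0]

```text
clock: 13.12
ee_pos: [0.4657, 0.119, 0.1497]
tool_rot: [-180.0, -0.2, -180.0]
ft_force: [-0.1, -1.1, -2.4]
width: 0.0491
grasp_force: 62.9
```

```bash
python3 go.py .4889,-.2921,.15,180 ; python3 -c "
from h import *
im,_=grab('side','s3'); cv2.imwrite('pics/s3c.png',cv2.resize(im[80:220,170:350,::-1],None,fx=3,fy=3))"
```

```text
t 13.12 pos [0.4657 0.119  0.1497] rot [-179.98   -0.2  -179.99] F [-0.1 -1.1 -2.4] w 0.0491 g 62.9 q [  6.  17. 106.  -0.  57. -84.]
.4889,-.2921,.15,180 -> [-2.310e+00 -4.111e+01 -3.000e-02] turn 0.0
```

View pics/s3c.png

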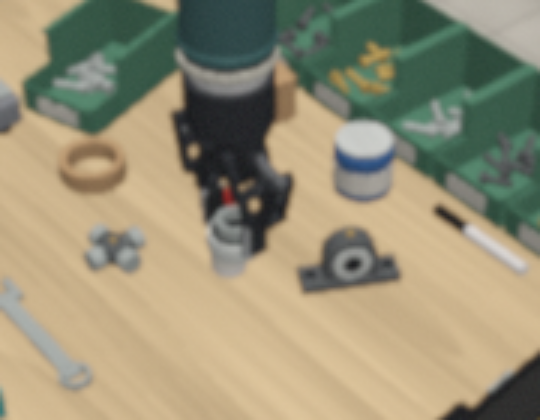

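Side crop: the bearing is in the gripper (crop 230,225). The bottle stands directly behind it in the line of sight.

Emit:
play_rows:
  plan:
    - [0.5,[-2.3,-41.1,0],0]
    - [0.5,[-2.3,-41.1,0],0]
    - [0.5,[-2.3,-41.1,0],0]
    - [0.5,[-2.3,-41.1,0],0]
    - [0.5,[-2.3,-41.1,0],0]
    - [0.5,[-2.3,-41.1,0],0]
    - [0.5,[-2.3,-41.1,0],0]
    - [0.5,[-2.3,-41.1,3],0]
    - [0.5,[-2.3,-41.1,7],0]
    - [0.5,[-2.3,-41.1,7],0]

```text
clock: 14.42
ee_pos: [0.4871, -0.2897, 0.0775]
tool_rot: [179.7, -0.4, 180.0]
ft_force: [-0.2, -0.5, -1.9]
width: 0.0491
grasp_force: 63.2
```

Emit:
play_rows:
  plan:
    - [0.5,[0,0,0],0]
    - [0.5,[0,0,0],0]
    - [0.5,[0,0,0],0]
    - [0.5,[0,0,0],0]
    - [0.5,[0,0,0],0]
    - [0.5,[0,0,0],0]

```text
clock: 15.18
ee_pos: [0.4903, -0.2918, 0.0814]
tool_rot: [-180.0, 0.0, -180.0]
ft_force: [-0.6, 1.1, -1.2]
width: 0.0488
grasp_force: 63.2
```

```bash
python3 go.py .4889,-.2921,.042,180
```

```text
t 15.18 pos [ 0.4903 -0.2918  0.0814] rot [-179.99    0.   -179.99] F [-0.6  1.1 -1.2] w 0.0488 g 63.2 q [ -38.   28.   99.   -0.   53. -128.]
.4889,-.2921,.042,180 -> [ 0.14 -0.03  3.94] turn 0.0
```

Emit:
play_rows:
  plan:
    - [0.5,[0.1,0,2],0]
    - [0.5,[0.1,0,3.5],0]
    - [0.5,[0.1,0,3.9],0]
    - [0.5,[0.1,0,3.9],0]
    - [0.5,[0.1,0,3.9],0]
    - [0.5,[0.1,0,4.1],0]
    - [0.5,[0.1,0,4.2],0]
    - [0.5,[0.1,0,4.3],0]
    - [0.5,[0.1,0,4.3],0]
    - [0.5,[0.1,0,4.3],0]

```text
clock: 16.42
ee_pos: [0.4892, -0.2918, 0.0383]
tool_rot: [-180.0, -0.0, -180.0]
ft_force: [-0.4, -0.4, -2.3]
width: 0.049
grasp_force: 63.3
```

Emit:
play_rows:
  plan:
    - [0.5,[0,0,0],0]
    - [0.5,[0,0,0],0]
    - [0.5,[0,0,0],0]

```text
clock: 16.8
ee_pos: [0.4893, -0.2918, 0.0384]
tool_rot: [-180.0, -0.0, -180.0]
ft_force: [0.1, 0.4, -2.2]
width: 0.0491
grasp_force: 63.3
```

Emit:
play_rows:
  plan:
    - [0.5,[0,0,0.1],0]
    - [0.5,[0,0,0.1],0]
    - [0.5,[0,0,0.1],0]
    - [0.5,[0,0,0.1],0]

```text
clock: 17.3
ee_pos: [0.4893, -0.2919, 0.0381]
tool_rot: [-180.0, 0.0, -180.0]
ft_force: [-2.6, 0.3, 5.7]
width: 0.049
grasp_force: 64.2
```

Contact. Next I release, rise and go to the pillow block.

Emit:
play_rows:
  plan:
    - [-0.4,[0,0,0],0]
    - [-0.4,[0,0,0],0]
    - [-0.4,[0,0,0],0]
    - [-0.4,[0,0,-1],0]
    - [-0.4,[0,0,-4],0]
    - [-0.4,[0,0,-9],0]
    - [-0.4,[0,0,-12],0]
    - [-0.4,[0,0,-12],0]

```text
clock: 18.3
ee_pos: [0.4911, -0.2932, 0.1607]
tool_rot: [-179.8, 0.3, -180.0]
ft_force: [-0.0, -0.6, -0.4]
width: 0.0603
grasp_force: 0.0
```

```bash
python3 go.py .618,.140,.16,151.6 .618,.140,.09,151.6
```

```text
t 18.3 pos [ 0.4911 -0.2932  0.1607] rot [-179.77    0.29 -179.98] F [-0.  -0.6 -0.4] w 0.0603 g 0.0 q [ -38.   22.   95.   -0.   62. -128.]
.618,.140,.16,151.6 -> [-12.71  43.31   0.07] turn 0.496
.618,.140,.09,151.6 -> [-12.71  43.31   7.07] turn 0.496
```

Emit:
play_rows:
  plan:
    - [-1,[-12.7,43.3,0],0.496]
    - [-1,[-12.7,43.3,0],0.496]
    - [-1,[-12.7,43.3,0],0.496]
    - [-1,[-12.7,43.3,0],0.496]
    - [-1,[-12.7,43.3,0],0.496]
    - [-1,[-12.7,43.3,0],0.496]
    - [-1,[-12.7,43.3,0],0.496]
    - [-1,[-12.7,43.3,0],0.496]
    - [-1,[-12.7,43.3,4],0.496]
    - [-1,[-12.7,43.3,7],0.496]

```text
clock: 19.55
ee_pos: [0.615, 0.141, 0.0854]
tool_rot: [-179.9, -0.1, 151.6]
ft_force: [-0.1, 0.5, -0.6]
width: 0.0853
grasp_force: 0.0
```

Emit:
play_rows:
  plan:
    - [-1,[0,0,0],0]
    - [-1,[0,0,0],0]
    - [-1,[0,0,0],0]
    - [-1,[0,0,0],0]
    - [-1,[0,0,0],0]

```text
clock: 20.18
ee_pos: [0.6165, 0.1412, 0.088]
tool_rot: [180.0, 0.1, 151.6]
ft_force: [-0.7, 0.1, 0.3]
width: 0.0858
grasp_force: 0.0
```

```bash
python3 go.py .618,.140,.018,151.6
```

```text
t 20.18 pos [0.6165 0.1412 0.088 ] rot [1.7997e+02 5.0000e-02 1.5159e+02] F [-0.7  0.1  0.3] w 0.0858 g 0.0 q [  7.  32.  90.  -0.  58. -55.]
.618,.140,.018,151.6 -> [-0.19 -0.04  7.  ] turn -0.0
```

Emit:
play_rows:
  plan:
    - [-1,[-0.2,0,4],0]
    - [-1,[-0.2,0,7],0]
    - [-1,[-0.2,0,7],0]
    - [-1,[-0.2,0,7],0]
    - [-1,[-0.2,0,7],0]
    - [0.6,[-0.2,0,7],0]
    - [0.6,[-0.2,0,7],0]
    - [0.6,[-0.2,0,7],0]
    - [0.6,[-0.2,0,7],0]
    - [0.6,[-0.2,0,7],0]

```text
clock: 21.42
ee_pos: [0.6185, 0.1406, 0.0178]
tool_rot: [179.9, 0.0, 151.6]
ft_force: [0.4, 2.2, 4.5]
width: 0.0275
grasp_force: 60.3
```

Emit:
play_rows:
  plan:
    - [0.9,[0,0,0],0]
    - [0.9,[0,0,0],0]
    - [0.9,[0,0,0],0]

```text
clock: 21.8
ee_pos: [0.6185, 0.1406, 0.0178]
tool_rot: [179.9, 0.0, 151.6]
ft_force: [1.1, 2.2, 5.5]
width: 0.0276
grasp_force: 60.3
```

Emit:
play_rows:
  plan:
    - [0.9,[0,0,-1],0]
    - [0.9,[0,0,-5],0]
    - [0.9,[0,0,-10],0]
    - [0.9,[0,0,-15],0]
    - [0.9,[0,0,-15],0]
    - [0.9,[0,0,-15],0]
    - [0.9,[0,0,-15],0]

```text
clock: 22.68
ee_pos: [0.6157, 0.1399, 0.1646]
tool_rot: [-179.8, -0.3, 151.6]
ft_force: [-0.1, 0.4, -5.3]
width: 0.0273
grasp_force: 60.6
```

```bash
python3 go.py .6013,-.1508,.16,186.4 ; python3 -c "
from h import *
im,_=grab('top','t4'); grab('side','s4'); cv2.imwrite('pics/t4c.png',cv2.resize(im[60:240,130:330,::-1],None,fx=3,fy=3,interpolation=cv2.INTER_CUBIC))"
```

```text
t 22.68 pos [0.6157 0.1399 0.1646] rot [-179.81   -0.25  151.59] F [-0.1  0.4 -5.3] w 0.0273 g 60.6 q [  7.  27.  86.  -0.  67. -55.]
.6013,-.1508,.16,186.4 -> [-12.56 -26.25   0.46] turn -0.608
```

View pics/t4c.png

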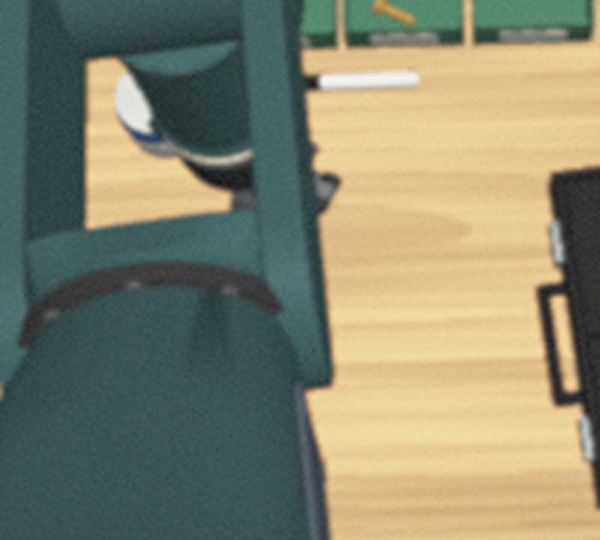

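The arm hides the block in the top view, so I'll check the fit with the side camera at the pocket.

Emit:
play_rows:
  plan:
    - [0.9,[-12.5,-26.2,0.5],-0.608]
    - [0.9,[-12.5,-26.2,0.5],-0.608]
    - [0.9,[-12.5,-26.2,0.5],-0.608]
    - [0.9,[-12.5,-26.2,0.5],-0.608]
    - [0.9,[-12.5,-26.2,0.5],-0.608]
    - [0.9,[-12.5,-26.2,0.5],-0.608]
    - [0.9,[-12.5,-26.2,3],-0.608]
    - [0.9,[-12.5,-26.2,7.5],-0.608]
    - [0.9,[-12.5,-26.2,9],-0.608]
    - [0.9,[-12.5,-26.2,9],-0.608]

```text
clock: 24.02
ee_pos: [0.6022, -0.1486, 0.076]
tool_rot: [179.9, -0.2, -173.5]
ft_force: [-0.4, -0.7, -6.3]
width: 0.0274
grasp_force: 61.7
```

Emit:
play_rows:
  plan:
    - [0.9,[0,0,0],0]
    - [0.9,[0,0,0],0]
    - [0.9,[0,0,0],0]
    - [0.9,[0,0,0],0]
    - [0.9,[0,0,0],0]

```text
clock: 24.65
ee_pos: [0.6033, -0.1497, 0.0775]
tool_rot: [-180.0, 0.0, -173.6]
ft_force: [-0.3, -0.0, -5.1]
width: 0.0274
grasp_force: 61.8
```

```bash
python3 go.py .6013,-.1508,.046,186.4 ; python3 -c "
from h import *
im,_=grab('side','s5'); cv2.imwrite('pics/s5c.png',cv2.resize(im[160:310,270:470,::-1],None,fx=4,fy=4,interpolation=cv2.INTER_CUBIC))"
```

```text
t 24.65 pos [ 0.6033 -0.1497  0.0775] rot [-1.7999e+02  1.0000e-02 -1.7357e+02] F [-0.3 -0.  -5.1] w 0.0274 g 61.8 q [ -20.   32.   92.   -0.   56. -117.]
.6013,-.1508,.046,186.4 -> [ 0.21 -0.09  3.15] turn 0.0
```

View pics/s5c.png

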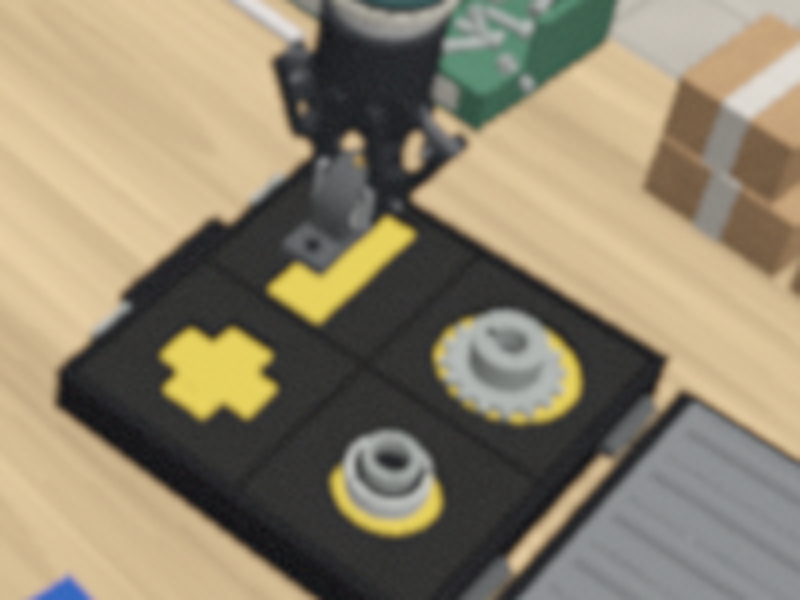

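Side crop: the sprocket (508,360) and bearing (390,475) sit in their round pockets. The block hangs over the rectangle, with the near end of its base around crop (302,257). I'll check its position along its length.

```bash
python3 -c "
from h import *
s=r.get_state()['ee_pos']; a=np.radians(6.4); X=np.array([np.cos(a),np.sin(a)]); Y=np.array([-X[1],X[0]])
for u,v in((283,243),(322,272)):
    p=pix2w('side',270+u/4-.4,160+v/4-.4,.0717)[:2]-s[:2]; print((p@X).round(4),(p@Y).round(4))"
```

```text
-0.0479 0.0183
-0.0505 -0.0144
```

Emit:
play_rows:
  plan:
    - [0.9,[0.1,-0.1,1.5],0]
    - [0.9,[0.1,-0.1,2.8],0]
    - [0.9,[0.1,-0.1,3.1],0]
    - [0.9,[0.1,-0.1,3.1],0]
    - [0.9,[0.1,-0.1,3.1],0]
    - [0.9,[0.1,-0.1,3.2],0]
    - [0.9,[0.1,-0.1,3.3],0]
    - [0.9,[0.1,-0.1,3.35],0]
    - [0.9,[0.1,-0.1,3.35],0]
    - [0.9,[0.1,-0.1,3.35],0]

```text
clock: 25.95
ee_pos: [0.6023, -0.1508, 0.0438]
tool_rot: [-180.0, -0.0, -173.6]
ft_force: [0.2, -0.8, -5.0]
width: 0.0274
grasp_force: 62.0
```

Emit:
play_rows:
  plan:
    - [0.9,[0,0,0.1],0]
    - [0.9,[0,0,0.1],0]
    - [0.9,[0,0,0.1],0]
    - [0.9,[0,0,0.1],0]

```text
clock: 26.45
ee_pos: [0.6024, -0.1508, 0.0438]
tool_rot: [-180.0, 0.0, -173.6]
ft_force: [-3.9, 2.0, 6.7]
width: 0.0272
grasp_force: 63.3
```

Emit:
play_rows:
  plan:
    - [0,[0,0,0],0]
    - [-0.2,[0,0,0],0]
    - [-0.2,[0,0,0],0]
    - [-0.2,[0,0,-1],0]
    - [-0.2,[0,0,-4],0]
    - [-0.2,[0,0,-9],0]
    - [-0.2,[0,0,-14],0]
    - [-0.2,[0,0,-14],0]

```text
clock: 27.45
ee_pos: [0.6057, -0.152, 0.1884]
tool_rot: [-179.7, 0.5, -173.6]
ft_force: [0.4, -1.1, -0.5]
width: 0.0512
grasp_force: 0.0
```

```bash
python3 go.py .461,.3138,.17,180 .461,.3138,.07,180
```

```text
t 27.45 pos [ 0.6057 -0.152   0.1884] rot [-179.73    0.52 -173.57] F [ 0.4 -1.1 -0.5] w 0.0512 g 0.0 q [ -20.   24.   87.   -0.   68. -117.]
.461,.3138,.17,180 -> [ 9.16 47.9   1.84] turn 0.112
.461,.3138,.07,180 -> [ 9.16 47.9  11.84] turn 0.112
```

Emit:
play_rows:
  plan:
    - [-1,[9.2,47.9,2],0.112]
    - [-1,[9.2,47.9,2],0.112]
    - [-1,[9.2,47.9,2],0.112]
    - [-1,[9.2,47.9,2],0.112]
    - [-1,[9.2,47.9,2],0.112]
    - [-1,[9.2,47.9,2],0.112]
    - [-1,[9.2,47.9,2],0.112]
    - [-1,[9.2,47.9,2],0.112]
    - [-1,[9.2,47.9,2],0.112]
    - [-1,[9.2,47.9,2],0.112]

```text
clock: 28.7
ee_pos: [0.4568, 0.3145, 0.1623]
tool_rot: [-179.9, -0.0, -179.9]
ft_force: [0.9, -0.2, 0.5]
width: 0.0855
grasp_force: 0.0
```

Emit:
play_rows:
  plan:
    - [-1,[0,0,5],0]
    - [-1,[0,0,9],0]
    - [-1,[0,0,9],0]
    - [-1,[0,0,9],0]
    - [-1,[0,0,9],0]
    - [-1,[0,0,9],0]

```text
clock: 29.45
ee_pos: [0.4583, 0.3153, 0.0742]
tool_rot: [179.9, 0.1, -180.0]
ft_force: [-0.3, -0.6, 0.1]
width: 0.0855
grasp_force: 0.0
```

```bash
python3 go.py .461,.3138,.009,180
```

```text
t 29.45 pos [0.4583 0.3153 0.0742] rot [ 1.7994e+02  1.3000e-01 -1.7999e+02] F [-0.3 -0.6  0.1] w 0.0855 g 0.0 q [ 27.  28. 101.  -0.  51. -63.]
.461,.3138,.009,180 -> [-0.27 -0.15  6.52] turn 0.0
```

Emit:
play_rows:
  plan:
    - [-1,[-0.2,-0.15,4],0]
    - [-1,[-0.2,-0.15,6.3],0]
    - [-1,[-0.2,-0.15,6.4],0]
    - [-1,[-0.2,-0.15,6.4],0]
    - [-1,[-0.2,-0.15,6.4],0]
    - [-1,[-0.2,-0.15,6.4],0]
    - [-1,[-0.2,-0.15,6.4],0]

```text
clock: 30.32
ee_pos: [0.4596, 0.3136, 0.0093]
tool_rot: [180.0, 0.0, -180.0]
ft_force: [0.6, -0.5, -0.4]
width: 0.0854
grasp_force: 0.0
```

Emit:
play_rows:
  plan:
    - [0,[0,0,0],0]
    - [0,[0,0,0],0]
    - [0,[0,0,0],0]
    - [0,[0,0,0],0]
    - [0.1,[0,0,0],0]
    - [0.1,[0,0,0],0]

```text
clock: 31.08
ee_pos: [0.4593, 0.3135, 0.0094]
tool_rot: [180.0, 0.0, -180.0]
ft_force: [-1.8, -0.3, 8.7]
width: 0.0588
grasp_force: 62.9
```

Emit:
play_rows:
  plan:
    - [0.2,[0,0,-1],0]
    - [0.2,[0,0,-4],0]
    - [0.2,[0,0,-9],0]
    - [0.2,[0,0,-14],0]
    - [0.2,[0,0,-14],0]
    - [0.2,[0,0,-14],0]

```text
clock: 31.82
ee_pos: [0.4585, 0.313, 0.1482]
tool_rot: [-180.0, -0.1, -180.0]
ft_force: [-0.3, 0.0, -4.2]
width: 0.0592
grasp_force: 66.0
```

```bash
python3 go.py .475,-.165,.15,186.4
```

```text
t 31.82 pos [0.4585 0.313  0.1482] rot [-1.7996e+02 -7.0000e-02 -1.7999e+02] F [-0.3  0.  -4.2] w 0.0592 g 66.0 q [ 27.  22.  98.  -0.  60. -63.]
.475,-.165,.15,186.4 -> [ -1.64 -47.8   -0.18] turn -0.111
```

Emit:
play_rows:
  plan:
    - [0.2,[-1.6,-47.8,0],-0.111]
    - [0.2,[-1.6,-47.8,0],-0.111]
    - [0.2,[-1.6,-47.8,0],-0.111]
    - [0.2,[-1.6,-47.8,0],-0.111]
    - [0.2,[-1.6,-47.8,0],-0.111]
    - [0.2,[-1.6,-47.8,0],-0.111]
    - [0.2,[-1.6,-47.8,0],-0.111]
    - [0.2,[-1.6,-47.8,0],-0.111]
    - [0.2,[-1.6,-47.8,3],-0.111]
    - [0.2,[-1.6,-47.8,7.5],-0.111]

```text
clock: 33.08
ee_pos: [0.4751, -0.1654, 0.0722]
tool_rot: [180.0, -0.0, -173.7]
ft_force: [0.7, 0.2, -3.3]
width: 0.059
grasp_force: 66.4
```

Emit:
play_rows:
  plan:
    - [0.2,[0,0,0],0]
    - [0.2,[0,0,0],0]
    - [0.2,[0,0,0],0]
    - [0.2,[0,0,0],0]
    - [0.2,[0,0,0],0]
    - [0.2,[0,0,0],0]

```text
clock: 33.83
ee_pos: [0.4756, -0.1646, 0.0742]
tool_rot: [-180.0, 0.0, -173.6]
ft_force: [-0.1, 0.5, -2.8]
width: 0.0589
grasp_force: 67.5
```

```bash
python3 go.py .474,-.165,.038,186.4 ; python3 -c "
from h import *
im,_=grab('side','s6'); cv2.imwrite('pics/s6c.png',cv2.resize(im[160:310,270:470,::-1],None,fx=4,fy=4,interpolation=cv2.INTER_CUBIC))"
```

```text
t 33.83 pos [ 0.4756 -0.1646  0.0742] rot [-1.7997e+02  3.0000e-02 -1.7362e+02] F [-0.1  0.5 -2.8] w 0.0589 g 67.5 q [ -27.   25.  108.   -0.   48. -123.]
.474,-.165,.038,186.4 -> [ 0.16 -0.02  3.62] turn -0.0
```

View pics/s6c.png

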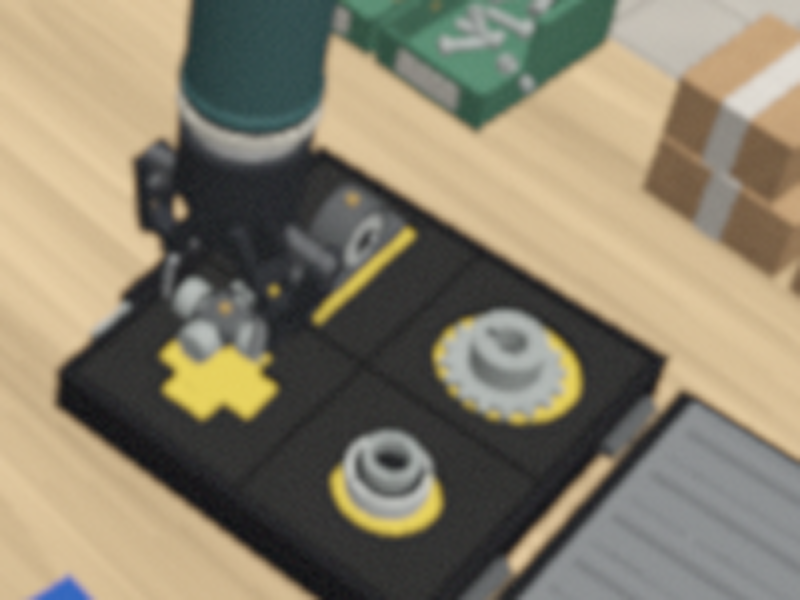

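Side crop: the cross hangs level above the plus pocket (hub near crop 222,315). The pillow block sits in the rectangle. I'll lower the cross.

Emit:
play_rows:
  plan:
    - [0.2,[0.1,0,1.5],0]
    - [0.2,[0.1,0,3],0]
    - [0.2,[0.1,0,3.4],0]
    - [0.2,[0.1,0,3.5],0]
    - [0.2,[0.1,0,3.5],0]
    - [0.2,[0.1,0,3.6],0]
    - [0.2,[0.1,0,3.7],0]
    - [0.2,[0.1,0,3.8],0]
    - [0.2,[0.1,0,3.8],0]
    - [0.2,[0.1,0,3.8],0]

```text
clock: 35.12
ee_pos: [0.4744, -0.1647, 0.0358]
tool_rot: [-180.0, -0.0, -173.6]
ft_force: [-0.5, 0.2, -4.1]
width: 0.0588
grasp_force: 67.4
```

Emit:
play_rows:
  plan:
    - [0.2,[0,0,0.1],0]
    - [0.2,[0,0,0.1],0]
    - [0.2,[0,0,0.1],0]
    - [0.2,[0,0,0.1],0]

```text
clock: 35.62
ee_pos: [0.4745, -0.1647, 0.0355]
tool_rot: [-180.0, 0.0, -173.6]
ft_force: [-2.1, 0.6, 6.2]
width: 0.0587
grasp_force: 68.5
```

Emit:
play_rows:
  plan:
    - [-0.6,[0,0,0],0]
    - [-0.6,[0,0,0],0]
    - [-0.6,[0,0,0],0]
    - [-0.6,[0,0,-1],0]
    - [-0.6,[0,0,-4],0]
    - [-0.6,[0,0,-9],0]
    - [-0.6,[0,0,-15],0]
    - [-0.6,[0,0,-18],0]
    - [-0.6,[0,0,-18],0]
    - [-0.6,[0,0,-18],0]

```text
clock: 36.88
ee_pos: [0.4738, -0.1643, 0.2144]
tool_rot: [180.0, -0.0, -173.6]
ft_force: [-0.5, 0.1, -0.6]
width: 0.068
grasp_force: 0.0
```

Emit:
play_rows:
  plan:
    - [-0.6,[0,35,0],0]
    - [-0.6,[0,35,0],0]
    - [-0.6,[0,35,0],0]
    - [-0.6,[0,35,0],0]
    - [-0.6,[0,35,0],0]
    - [-0.6,[0,35,0],0]
    - [-0.6,[0,35,0],0]
    - [-0.6,[0,35,0],0]

```text
clock: 37.88
ee_pos: [0.4347, 0.1825, 0.2136]
tool_rot: [-179.9, -0.2, -173.6]
ft_force: [-0.1, -0.8, 0.5]
width: 0.068
grasp_force: 0.0
```

```bash
python3 -c "
from h import *
im,_=grab('top','t7'); im2,_=grab('side','s7'); a=cv2.resize(im[95:235,305:445,::-1],(400,400),interpolation=cv2.INTER_CUBIC); b=cv2.resize(im2[180:330,270:420,::-1],(400,400),interpolation=cv2.INTER_CUBIC); cv2.imwrite('pics/f.png',np.hstack([a,b]))
for n in('top','side'):
    W=world(n,np.load(n[0]+'7.npz')['d'])
    for nm,c,lo,hi in(('spr',(.6158,-.2782),.03,.075),('bea',(.4889,-.2921),.05,.075),('pil',(.6013,-.1508),.07,.1),('cro',(.475,-.165),.04,.075),):
        P=W[(np.hypot(W[...,0]-c[0],W[...,1]-c[1])<.045)&(W[...,2]>lo)&(W[...,2]<hi)]; print(n,nm,P[:,:2].mean(0).round(4)-c,'top',np.percentile(P[:,2],[50,98]).round(4))
W=world('side',np.load('s7.npz')['d'])
P=W[(np.hypot(W[...,0]-.54,W[...,1]-.23)<.04)]; print('bottle',P[:,2].max())"
```

```text
top spr [-0.0034  0.004 ] top [0.0361 0.0592]
top bea [0.0018 0.0028] top [0.0539 0.0652]
top pil [0.0013 0.0026] top [0.0804 0.0868]
top cro [0.0011 0.0028] top [0.0477 0.0527]
side spr [-0.0064 -0.0014] top [0.0367 0.0589]
side bea [-0.0026  0.0015] top [0.0546 0.0647]
side pil [-0.0038  0.0008] top [0.08  0.087]
side cro [-0.0019  0.0014] top [0.0476 0.0524]
bottle 0.10160356505171009
```

View pics/f.png

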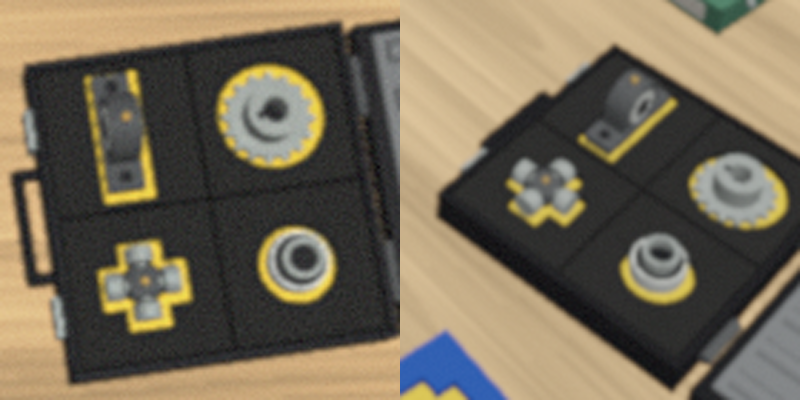

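All four parts are in their pockets with yellow margins around each. The top heights match being on the floor, within about 3 mm of depth noise. The bottle is still standing, and the arm never went near the tin.

```bash
python3 -c "
from station import r
print(r.sign_off())"
```

```text
the job is handed in; nothing more can be done
None
```

I packed all four spares into their own pockets, each down on the pocket floor and the right way up, and handed the job in at about 38 s of the 109 s allowed; the oil bottle was still standing and the arm never went near the grease tin.

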